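# Unstack the souvenir mugs onto their matching coasters

### The arm

A 6-joint arm with a two-finger parallel gripper is mounted at the origin on the work surface. World frame = base frame: x ahead of the robot, y to its left, z up, the work surface at z = 0. Lengths are in m, angles in rad, forces in N, time in s.
With the tool pointing down it reaches from about 0.375 to 0.825 m from the base axis. Payload 5.5 kg.
Tool frame: the origin (TCP) lies midway between the tips of the shut fingers; the grasp point (between the pads) lies 19 mm behind it; z points along the fingers, y is the line along which they close (so a half turn about z gives the same grasp; the last joint's range is limited). The gripper opens to 85 mm and grips with 20 to 120 N. Pads are 22 mm wide; open, the fingers measure 114 mm over their backs; the gripper's body (76 mm by 85 mm) begins 54 mm behind the grasp point. The pads swing forward as they close: fully open they stand 13 mm farther back than shut.
Start: joints at [1.319, 0.314, -0.047, 1.21, 0, 1.571], TCP at [0.149, 0.581, 0.231] pointing down, gripper open.
Joint ranges: [-2.67, 2.67], [-0.69, 1.73], [-1.03, 1.25], [-2.08, 2.16], [-1.42, 1.45], [-3.14, 3.14]. Speed limits (rad/s): [2.39, 2.39, 3.01, 3.14, 3.14, 3.14].

### API

Orientations are given as a 3x3 rotation matrix whose columns are the frame's x, y, z axes.
In Python, from cell import arm, imaging, order gives the robot as it stands.
- The arm moves only by the shell command python3 -m creep 'ROWS' [FORCE]. ROWS is a JSON object of lists of equal length, an entry for each row: "xyz": the shift along the tool's x, y, z scaled (see below), a list of three; "rot": the turn, a rotation vector about the tool's x, y, z scaled (see below), a list of three; "fingers": the finger opening in mm, from 0 to 85.4. A call has 1 to 5 rows; each row is the pose to reach, as a shift and turn from the pose commanded when the call began, along the tool's axes at that moment; what a row does not reach only later rows make up. The controller multiplies each number of a shift by 30 cm and each number of a turn by 1.5 rad. A row lasts 1/8 s, in which the tool goes at most 62.5 mm and 10.7 degrees, less where a joint would pass 70% of its speed; a pose out of reach is approached as far as the arm can. A call with a number of a shift or a turn outside -1 to 1 is refused whole. A call with a gripper value outside its range is refused whole. The fingers move at their own pace and stop on an object; FORCE is the grip in N (left out, the last holds). Time passes only in rows, so rows that repeat a pose let the fingers close. It gives the time, the measured TCP pose, the force, the opening and the grip force at its end, in the units of the state.
- arm.observe(): the state, without advancing time (a new reading comes with each control period).
- imaging.camera(name): name is "scene" or "top" or "wrist"; returns a dict with "pixels" (384x512x3 uint8, red, green, blue), "z_map" (384x512 float32, m along the optical axis (not along the pixel's ray), 0 where there is no reading), "mtx" (3x3 intrinsics, pixels), "rvec" (rotation vector, rad) and "tvec" (3), from world to camera coordinates, as OpenCV has them; the wrist camera has in their place "tool_from_camera" (4x4, takes a point from camera to tool coordinates, whose origin is the TCP and whose axes are the flange's). Camera axes: x right, y down, z forward; pixel columns grow to the right and rows downward; lengths in m; the calibration is good to about 2 mm. A picture is of the moment at which its call begins: read the wrist's pose just before it.
- order.close_job(): hands the job in; it is judged then, once.
Trained networks look in the newest picture that a camera, given by its name, has taken for a name from the list of things; names that differ only in an ending like _2 or _b are one class to them, and where a whole thing is asked for, a point or a joint stands for the part that bears it (a point fixed in the world has none). Each returns a list of dicts, best first, with "p" (0 to 1); they miss things now and then, are a little off and sometimes report something else, mostly with a low value. They report only what shows in the picture. A call takes as long as a camera call.
- imaging.look_for(camera, query): "rect" ([centre column, centre row, width, height] in pixels, round what is visible of it).
The state is a dict: "clock": time; "joint_pos": joint angles; "dq": joint speeds; "joint_torque": joint torques, N m; "tcp_pos": TCP position; "tcp_rot": TCP orientation; "contact_force": force on the tool from outside, world axes, zero at the start; "ft_torque": the same for the moment, N m; "grip_width": finger opening in m; "grip_force": force on a finger pad.
Only numpy, scipy, OpenCV 4.12 (cv2) and the standard library are available. Lean on these libraries where they do the work, as an engineer would, in place of code of your own. Each camera call takes 0.05 s, during which the arm holds its last target. There are 200 camera calls.

### The job

The new souvenir mugs have been left in two stacks on the gift counter: take the stacks apart and set each mug upright in the middle of the coaster of its own colour, so that every mug and coaster stand as a set. They are ceramic, so do not drop or tip over any of them, and leave the toy pickup and the shot glass standing where they are.

Things in the scene. Friction and masses are not known exactly. Their poses are not given: they have to be found in the camera images.
- mug_red: Red ceramic mug, 0.17 kg: outside diameter 62 mm, height 64, wall 4, open top; foot 45 mm wide, 6 high, sits in the mouth of a mug below (stack pitch 58 mm; lift straight up 15 mm first). Handle 10 mm thick along own +y, to 58 mm from axis, 15-57 mm up. Origin: centre of underside; z up. Grip across the outside along own x, about 38 mm up. Starts as lower mug of a stack, on the counter.
- mug_blue: Blue ceramic mug, 0.17 kg: outside diameter 62 mm, height 64, wall 4, open top; foot 45 mm wide, 6 high, sits in the mouth of a mug below (stack pitch 58 mm; lift straight up 15 mm first). Handle 10 mm thick along own +y, to 58 mm from axis, 15-57 mm up. Origin: centre of underside; z up. Grip across the outside along own x, about 38 mm up. Starts as lower mug of a stack, on the counter.
- mug_yellow: Yellow ceramic mug, 0.17 kg: outside diameter 62 mm, height 64, wall 4, open top; foot 45 mm wide, 6 high, sits in the mouth of a mug below (stack pitch 58 mm; lift straight up 15 mm first). Handle 10 mm thick along own +y, to 58 mm from axis, 15-57 mm up. Origin: centre of underside; z up. Grip across the outside along own x, about 38 mm up. Starts as upper mug of a stack.
- mug_green: Green ceramic mug, 0.17 kg: outside diameter 62 mm, height 64, wall 4, open top; foot 45 mm wide, 6 high, sits in the mouth of a mug below (stack pitch 58 mm; lift straight up 15 mm first). Handle 10 mm thick along own +y, to 58 mm from axis, 15-57 mm up. Origin: centre of underside; z up. Grip across the outside along own x, about 38 mm up. Starts as upper mug of a stack.
- coaster_red: Red round flat coaster with two thin cream stripes, 92 mm in diameter, 8 mm thick, fixed flat on the counter. Origin: centre of its underside on the counter; its top face is 8 mm above. One of four coasters, each in a mug's colour.
- coaster_blue: Blue round flat coaster with two thin cream stripes, 92 mm in diameter, 8 mm thick, fixed flat on the counter. Origin: centre of its underside on the counter; its top face is 8 mm above. One of four coasters, each in a mug's colour.
- coaster_yellow: Yellow round flat coaster with two thin cream stripes, 92 mm in diameter, 8 mm thick, fixed flat on the counter. Origin: centre of its underside on the counter; its top face is 8 mm above. One of four coasters, each in a mug's colour.
- coaster_green: Green round flat coaster with two thin cream stripes, 92 mm in diameter, 8 mm thick, fixed flat on the counter. Origin: centre of its underside on the counter; its top face is 8 mm above. One of four coasters, each in a mug's colour.
- pickup: Silver-grey die-cast toy pickup truck, 66 mm long (its x), 27 mm wide, 28 mm high, loose on the counter among the coasters; a bystander. Origin: on the counter under its middle.
- shot_glass: Amber shot glass, 46 mm in diameter at the rim, 36 mm at the foot, 52 mm high, loose on the counter among the coasters; a bystander. Origin: centre of its underside.

How it is judged:
By the outcome, as a careful person would: the job done as asked, in the order asked, and still so for the second after the job is handed in, with the robot touching nothing.
It also fails if it takes over 109 s, if anything falls off the work surface, if the arm or the gripper's body presses on something with over 40 N, if the wrist force passes 120 N, or if a joint passes its speed limit or range.

## Working session

There is one attempt and no reset: what is moved stays moved. The work goes in short steps, Python scripts to look and compute and a shell command to move; the robot and the scene stay as the last step left them, time stands still between calls to the robot, and variables do not carry over. Pictures are saved under pics/ and viewed, at most 14 in all, crops included, and the job is handed in when it is done.

```bash
ls; mkdir -p pics
python3 - <<'E'
from cell import arm, imaging
import cv2
s=arm.observe(); print(s['clock'],s['tcp_pos'],s['tcp_rot'],s['grip_width'])
for n in ['scene','top']:
    c=imaging.camera(n); cv2.imwrite(f'pics/{n}0.png',c['pixels'][:,:,::-1])
    for q in ['mug_red','mug_blue','mug_yellow','mug_green','coaster_red','coaster_blue','coaster_yellow','coaster_green','pickup','shot_glass']:
        print(n,q,[(round(d['p'],2),[round(float(v)) for v in d['rect']]) for d in imaging.look_for(n,q)[:2]])
E
```

```text
pics
0.0 [0.1493346  0.58051638 0.23042199] [[-9.68459345e-01  2.49171216e-01 -4.50641341e-04]
 [ 2.49171623e-01  9.68457913e-01 -1.66515454e-03]
 [ 2.15185904e-05 -1.72492151e-03 -9.99998512e-01]] 0.0852541657827269
scene mug_red [(0.65, [132, 242, 34, 35])]
scene mug_blue [(0.67, [232, 185, 40, 23])]
scene mug_yellow [(0.96, [220, 163, 35, 36])]
scene mug_green [(0.82, [113, 226, 50, 39])]
scene coaster_red [(0.66, [214, 297, 48, 46])]
scene coaster_blue [(0.7, [308, 244, 41, 39])]
scene coaster_yellow [(0.98, [326, 133, 31, 26])]
scene coaster_green [(0.72, [364, 204, 44, 35])]
scene pickup [(0.71, [225, 239, 28, 24]), (0.39, [307, 243, 42, 39])]
scene shot_glass [(0.71, [307, 175, 16, 28])]
top mug_red [(0.72, [362, 250, 25, 27])]
top mug_blue []
top mug_yellow [(0.59, [264, 257, 41, 23])]
top mug_green [(0.74, [387, 241, 49, 31]), (0.31, [159, 176, 37, 38])]
top coaster_red [(0.88, [324, 167, 36, 35]), (0.38, [293, 211, 11, 29])]
top coaster_blue [(0.73, [229, 170, 37, 39]), (0.3, [159, 175, 44, 37])]
top coaster_yellow [(0.77, [125, 275, 42, 42]), (0.62, [267, 257, 40, 26])]
top coaster_green [(0.66, [158, 176, 43, 38]), (0.57, [227, 170, 40, 40])]
top pickup [(0.73, [293, 210, 15, 28])]
top shot_glass [(0.68, [387, 243, 51, 32]), (0.6, [186, 224, 20, 20])]
```

View pics/top0.png

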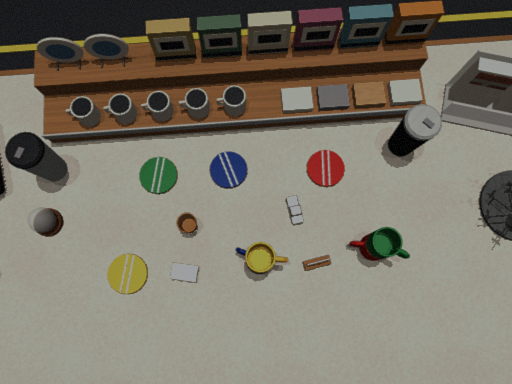

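View pics/scene0.png

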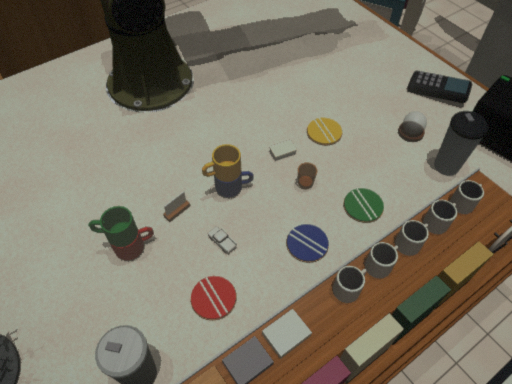

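The top view shows yellow-on-blue at about (260,258) and green-on-red at (385,243). The coasters are green (159,175), blue (229,170), red (326,168) and yellow (127,274). The pickup is at (294,210) and the shot glass at (187,223).

```bash
cat > h.py <<'E'
import numpy as np, cv2
from cell import arm, imaging
from scipy.optimize import least_squares
HUE={'red':(174,6),'yellow':(18,34),'green':(45,85),'blue':(105,130)}
def cloud(n):
    c=imaging.camera(n); z=c['z_map']; K=np.array(c['mtx'])
    v,u=np.mgrid[:384,:512]
    P=np.dstack([(u-K[0,2])/K[0,0]*z,(v-K[1,2])/K[1,1]*z,z])
    if n=='wrist':
        s=S; T=np.array(c['tool_from_camera']); P=P@T[:3,:3].T+T[:3,3]
        W=P@np.array(s['tcp_rot']).T+s['tcp_pos']
    else:
        R=cv2.Rodrigues(np.array(c['rvec'],float))[0]; W=(P-np.ravel(c['tvec']))@R
    return c,W,z>0
def mask(px,col):
    h=cv2.cvtColor(px,cv2.COLOR_RGB2HSV); a,b=HUE[col]; H=h[...,0]
    m=(H>=a)&(H<=b) if a<b else (H>=a)|(H<=b)
    return m&(h[...,1]>110)&(h[...,2]>50)
def circ(p,r):
    f=lambda q:np.hypot(p[:,0]-q[0],p[:,1]-q[1])-r
    s=least_squares(f,p[:,:2].mean(0),loss='soft_l1',f_scale=.002); return s.x,np.abs(s.fun).mean()
E
python3 - <<'E'
from h import *
np.set_printoptions(precision=4,suppress=True)
near={}
for n in ['top','scene']:
    c,W,ok=cloud(n); 
    for col in HUE:
        m=mask(c['pixels'],col)&ok&(W[...,0]>.2)&(W[...,0]<.9)
        lab_n,lab=cv2.connectedComponents(m.astype(np.uint8))
        for i in range(1,lab_n):
            p=W[lab==i]
            if len(p)<40: continue
            mx=np.percentile(p[:,2],97)
            out=[n,col,len(p),'zmed',np.median(p[:,2]).round(4),'z97',mx.round(4)]
            if mx<.02:
                (ct,r)=cv2.minEnclosingCircle(p[:,:2].astype(np.float32)); out+=['COASTER',np.array(ct),r]
            elif mx>.1:
                r=p[(p[:,2]>mx-.006)]; q,e=circ(r,.029); h=p[np.hypot(*(p[:,:2]-q).T)>.036]; hm=h[h[:,2]>.06,:2]
                out+=['MUG rim',q,e,'handle',len(hm)]
                if len(hm): d=hm.mean(0)-q; out+=[np.hypot(*d),np.degrees(np.arctan2(d[1],d[0]))]
            else: out+=['?',p.mean(0),p.min(0),p.max(0)]
            print(*out)
    for q in ['pickup','shot_glass']:
        for d in imaging.look_for(n,q)[:2]:
            u,v,w,h=[float(x) for x in d['rect']]; b=W[int(v-h/2):int(v+h/2)+1,int(u-w/2):int(u+w/2)+1].reshape(-1,3)
            b=b[b[:,2]>.012]; print(n,q,d['p'],len(b),b.mean(0) if len(b) else '',b.min(0) if len(b) else '',b.max(0) if len(b) else '')
print(imaging.camera('wrist')['tool_from_camera'])
E
```

```text
top red 394 zmed 0.0076 z97 0.0109 COASTER [ 0.6445 -0.1886] 0.04236563667654991
top red 125 zmed 0.0075 z97 0.011 COASTER [ 0.6451 -0.2007] 0.04410293698310852
top red 376 zmed 0.0074 z97 0.0112 COASTER [ 0.6425 -0.2147] 0.042119432240724564
top red 90 zmed 0.055 z97 0.0649 ? [ 0.457  -0.2477  0.052 ] [ 0.4448 -0.267   0.0236] [ 0.4718 -0.2298  0.0691]
top yellow 797 zmed 0.0708 z97 0.1232 MUG rim [ 0.4375 -0.0259] 0.0011063180773979468 handle 47 0.04561688795640291 -99.77098859368539
top yellow 433 zmed 0.0082 z97 0.0115 COASTER [0.435  0.2869] 0.04223296046257019
top yellow 146 zmed 0.0078 z97 0.0117 COASTER [0.4318 0.2749] 0.04469537362456322
top yellow 475 zmed 0.008 z97 0.0117 COASTER [0.43   0.2655] 0.04312478378415108
top green 336 zmed 0.0081 z97 0.012 COASTER [0.661  0.2098] 0.04026499763131142
top green 91 zmed 0.0073 z97 0.0113 COASTER [0.6576 0.1991] 0.04274651035666466
top green 369 zmed 0.008 z97 0.0115 COASTER [0.6545 0.1845] 0.040771737694740295
top green 476 zmed 0.07 z97 0.1236 MUG rim [ 0.4485 -0.2869] 0.0009793261383008376 handle 31 0.044126435912391584 -126.6252
[... 1194 characters left out ...]
7758
scene green 40 zmed 0.0699 z97 0.1231 MUG rim [ 0.4473 -0.2867] 0.0005247943852269421 handle 0
scene blue 225 zmed 0.0087 z97 0.0121 COASTER [0.6565 0.0437] 0.03759791702032089
scene blue 266 zmed 0.0085 z97 0.011 COASTER [0.6676 0.0138] 0.0346391424536705
scene pickup 0.62 383 [ 0.5556 -0.1218  0.0269] [ 0.5164 -0.3491  0.0123] [ 0.9811 -0.1018  0.8654]
scene shot_glass 0.72 380 [0.5326 0.1254 0.0405] [ 0.5092 -0.3491  0.0121] [0.9811 0.1495 0.8654]
scene shot_glass 0.3 656 [ 0.4616 -0.037   0.0569] [ 0.4236 -0.3491  0.0123] [0.9811 0.0191 0.8654]
[[ 0.0011 -0.9547 -0.2975  0.0773]
 [ 1.      0.001   0.0006 -0.0007]
 [-0.0003 -0.2975  0.9547 -0.1428]
 [ 0.      0.      0.      1.    ]]
```

```bash
cat > go.py <<'E'
# args: x y z yaw_of_tool_y(deg) [more waypoints]; prints shift/turn numbers, each set relative to previous waypoint
import sys, numpy as np
from scipy.spatial.transform import Rotation as R
from cell import arm
s=arm.observe(); p=np.array(s['tcp_pos']); M=np.array(s['tcp_rot'])
print('t %.2f'%s['clock'],p.round(4),'yaw %.1f'%np.degrees(np.arctan2(M[1,1],M[0,1])),'w %.4f gf %.1f'%(s['grip_width'],s['grip_force']))
a=np.array(sys.argv[1:],float).reshape(-1,4)
for x,y,z,w in a:
    c,d=np.cos(np.radians(w)),np.sin(np.radians(w))
    N=np.array([[-d,c,0],[c,d,0],[0,0,-1.]])
    q=np.array([x,y,z]); print((M.T@(q-p)/.3).round(3).tolist(),(R.from_matrix(M.T@N).as_rotvec()/1.5).round(3).tolist())
    p,M=q,N
E
python3 go.py 0.4 0.3 0.23 40 .438 -.027 .2 -8.5 .438 -.027 .075 -8.5
```

```text
t 1.45 [0.1495 0.5811 0.2313] yaw 75.6 w 0.0853 gf 0.0
[-1.042, -0.699, 0.004] [0.0, 0.0, 0.414]
[-0.916, -0.604, 0.1] [0.0, 0.0, 0.564]
[0.0, 0.0, 0.417] [0.0, 0.0, 0.0]
```

```bash
python3 -m creep '{"xyz":[[-1,-0.7,0],[-1,-0.7,0],[-1,-0.7,0],[-1,-0.7,0],[-1,-0.7,0]],"rot":[[0,0,0.41],[0,0,0.41],[0,0,0.41],[0,0,0.41],[0,0,0.41]],"fingers":[85,85,85,85,85]}' 60; python3 go.py .438 -.027 .2 -8.5
```

```text
clock: 2.08
tcp_pos: [0.3539, 0.3422, 0.2316]
tcp_rot: [[-0.647, 0.762, 0.001], [0.762, 0.647, 0.001], [-0.0, 0.001, -1.0]]
contact_force: [0.8, -0.5, -0.6]
grip_width: 0.0848
grip_force: 0.0
t 2.08 [0.3539 0.3422 0.2316] yaw 40.3 w 0.0848 gf 0.0
[-1.12, -0.583, 0.105] [0.001, -0.0, 0.568]
```

```bash
python3 -m creep '{"xyz":[[-1,-0.52,0.1],[-1,-0.52,0.1],[-1,-0.52,0.1],[-1,-0.52,0.1],[-1,-0.52,0.1]],"rot":[[0,0,0.57],[0,0,0.57],[0,0,0.57],[0,0,0.57],[0,0,0.57]],"fingers":[85,85,85,85,85]}' >/dev/null; python3 -m creep '{"xyz":[[0,0,0]],"rot":[[0,0,0]],"fingers":[85]}' >/dev/null; python3 go.py .438 -.027 .2 -8.5
```

```text
t 2.83 [0.4224 0.0364 0.2035] yaw -9.1 w 0.0850 gf 0.0
[-0.2, 0.085, 0.012] [0.0, 0.001, -0.007]
```

```bash
python3 -m creep '{"xyz":[[-0.2,0.085,0.01],[-0.2,0.085,0.01],[-0.2,0.085,0.01]],"rot":[[0,0,0],[0,0,0],[0,0,0]],"fingers":[85,85,85]}' >/dev/null; python3 go.py .438 -.027 .2 -8.5
python3 - <<'E'
import h; from h import *
h.S=arm.observe()
c,W,ok=cloud('wrist'); cv2.imwrite('pics/w1.png',c['pixels'][:,:,::-1])
for col in HUE:
    m=mask(c['pixels'],col)&ok; p=W[m]
    if len(p)<60: continue
    mx=np.percentile(p[:,2],98); print(col,len(p),mx, p.mean(0))
    if mx>.1: print(circ(p[p[:,2]>mx-.006],.029))
E
```

```text
t 3.20 [ 0.4381 -0.0222  0.2007] yaw -8.6 w 0.0848 gf 0.0
[-0.016, 0.002, 0.002] [-0.0, -0.0, -0.002]
red 2460 0.009512455075525535 [ 0.64582313 -0.19829226  0.00946339]
yellow 3166 0.12302760258600225 [ 0.43581757 -0.03205406  0.09158308]
(array([ 0.43646379, -0.02849856]), np.float64(0.0009937797066033073))
blue 4848 0.05605615892227887 [0.65121123 0.02822325 0.00972817]
```

View pics/w1.png

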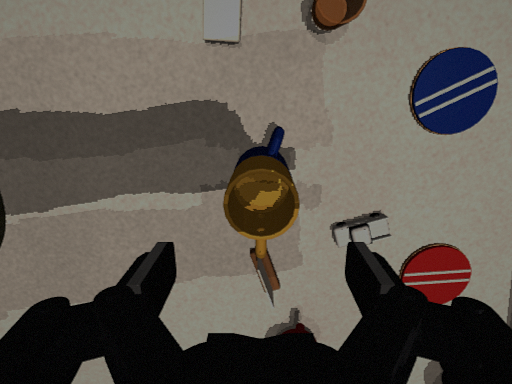

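The wrist view shows the yellow rim centred at about (262,200), with the fingers either side and the handle pointing straight down the image. That lines up for the grasp, so I'll descend.

```bash
python3 -m creep '{"xyz":[[-0.01,0,0.1],[-0.01,0,0.2],[-0.01,0,0.3],[-0.01,0,0.41],[-0.01,0,0.41]],"rot":[[0,0,0],[0,0,0],[0,0,0],[0,0,0],[0,0,0]],"fingers":[85,85,85,85,85]}' 40; python3 go.py .437 -.0275 .075 -8.5
```

```text
clock: 3.88
tcp_pos: [0.4353, -0.0241, 0.076]
tcp_rot: [[0.148, 0.989, -0.005], [0.989, -0.148, 0.001], [-0.0, -0.005, -1.0]]
contact_force: [-0.3, 0.5, -0.2]
grip_width: 0.085
grip_force: 0.0
t 3.88 [ 0.4353 -0.0241  0.076 ] yaw -8.5 w 0.0850 gf 0.0
[-0.01, 0.007, 0.003] [-0.003, 0.0, 0.0]
```

```bash
python3 -m creep '{"xyz":[[-0.01,0.006,0],[-0.01,0.006,0],[-0.01,0.006,0],[-0.01,0.006,0],[-0.01,0.006,0]],"rot":[[0,0,0],[0,0,0],[0,0,0],[0,0,0],[0,0,0]],"fingers":[85,70,60,55,55]}' 40;  python3 -m creep '{"xyz":[[0,0,0],[0,0,0]],"rot":[[0,0,0],[0,0,0]],"fingers":[55,55]}' 40; python3 go.py .437 -.0275 .205 -8.5
```

```text
clock: 4.5
tcp_pos: [0.4398, -0.0291, 0.0791]
tcp_rot: [[0.151, 0.989, 0.002], [0.989, -0.151, 0.0], [0.001, 0.002, -1.0]]
contact_force: [-2.6, 0.6, 8.3]
grip_width: 0.0603
grip_force: 41.0
clock: 4.75
tcp_pos: [0.4398, -0.0291, 0.079]
tcp_rot: [[0.151, 0.989, 0.002], [0.989, -0.151, 0.0], [0.001, 0.002, -1.0]]
contact_force: [-1.3, 0.2, 7.5]
grip_width: 0.0602
grip_force: 41.0
t 4.75 [ 0.4398 -0.0291  0.079 ] yaw -8.7 w 0.0602 gf 41.0
[0.004, -0.009, -0.42] [0.001, -0.0, -0.002]
```

```bash
python3 -m creep '{"xyz":[[0,0,-0.03],[0,0,-0.08],[0,0,-0.16],[0,0,-0.25],[0,0,-0.32]],"rot":[[0,0,0],[0,0,0],[0,0,0],[0,0,0],[0,0,0]],"fingers":[55,55,55,55,55]}' 40; python3 go.py .432 .276 .17 -8.5
```

```text
clock: 5.38
tcp_pos: [0.4396, -0.0292, 0.1758]
tcp_rot: [[0.151, 0.989, 0.002], [0.989, -0.151, -0.0], [0.0, 0.002, -1.0]]
contact_force: [0.2, -0.0, -2.2]
grip_width: 0.06
grip_force: 43.6
t 5.38 [ 0.4396 -0.0292  0.1758] yaw -8.7 w 0.0600 gf 43.6
[1.002, -0.178, 0.019] [0.001, -0.0, -0.002]
```

```bash
python3 -m creep '{"xyz":[[0.05,-0.01,0],[0.15,-0.03,0],[0.28,-0.05,0],[0.41,-0.07,0],[0.54,-0.1,0]],"rot":[[0,0,0],[0,0,0],[0,0,0],[0,0,0],[0,0,0]],"fingers":[55,55,55,55,55]}' >/dev/null;  python3 -m creep '{"xyz":[[0.13,-0.02,0],[0.26,-0.04,0],[0.37,-0.06,0],[0.44,-0.075,0],[0.46,-0.078,0]],"rot":[[0,0,0],[0,0,0],[0,0,0],[0,0,0],[0,0,0]],"fingers":[55,55,55,55,55]}' >/dev/null
python3 -m creep '{"xyz":[[0,0,0],[0,0,0]],"rot":[[0,0,0],[0,0,0]],"fingers":[55,55]}' >/dev/null
cat > pic.py <<'E'
import sys,h; from h import *
n=sys.argv[1]; h.S=arm.observe(); c,W,ok=cloud(n)
if len(sys.argv)>2: cv2.imwrite(sys.argv[2],c['pixels'][:,:,::-1])
for col in HUE:
    m=(mask(c['pixels'],col)&ok&(W[...,0]>.3)&(W[...,0]<.8)).astype(np.uint8)
    low=m.astype(bool)&(W[...,2]<.016)
    if low.sum()>400 :
        ct,r=cv2.minEnclosingCircle(W[low][:,:2].astype(np.float32)); print(col,'coaster',np.round(ct,4),round(r,4))
    k,lab=cv2.connectedComponents(m)
    for i in range(1,k):
        p=W[lab==i]; mx=np.percentile(p[:,2],97)
        if len(p)<60 or mx<.04: continue
        q,e=circ(p[p[:,2]>mx-.006],.029)
        hd=p[np.hypot(*(p[:,:2]-q).T)>.036]; d=hd[hd[:,2]>mx-.06][:,:2].mean(0)-q if len(hd) else [0,0]
        print(col,'mug',len(p),'top %.4f'%mx,q.round(4),'err %.4f'%e,'handle %d %.1f'%(len(hd),np.degrees(np.arctan2(d[1],d[0]))))
E
python3 pic.py top; echo; python3 pic.py scene; echo; python3 pic.py wrist pics/w2.png; python3 go.py .432 .276 .029 -8.5
```

```text
red coaster [0.4818 0.0791] 0.3702
red mug 100 top 0.0635 [ 0.4831 -0.2455] err 0.0035 handle 2 -163.0
yellow coaster [0.5113 0.2292] 0.1368
yellow mug 1507 top 0.2167 [0.4312 0.2762] err 0.0018 handle 415 -99.6
green coaster [0.6577 0.1971] 0.0443
green mug 494 top 0.1235 [ 0.4483 -0.2866] err 0.0011 handle 31 -126.5
blue coaster [0.5586 0.0019] 0.1478
blue mug 587 top 0.0659 [ 0.438  -0.0259] err 0.0011 handle 29 62.2

red coaster [ 0.6449 -0.2044] 0.045
yellow coaster [0.4323 0.2724] 0.0465
yellow mug 561 top 0.2175 [0.4319 0.2743] err 0.0012 handle 68 -97.5
blue coaster [0.5574 0.0063] 0.1456

yellow coaster [0.5271 0.237 ] 0.1537
yellow mug 17598 top 0.2175 [0.4306 0.2751] err 0.0011 handle 245 nan
green coaster [0.657  0.1955] 0.0447
blue coaster [0.6599 0.0291] 0.0434
t 7.03 [0.4315 0.2748 0.1737] yaw -8.7 w 0.0602 gf 43.6
[0.004, 0.001, 0.482] [-0.0, 0.0, -0.003]pic.py:14: RuntimeWarning: Mean of empty slice.
  hd=p[np.hypot(*(p[:,:2]-q).T)>.036]; d=hd[hd[:,2]>mx-.06][:,:2].mean(0)-q if len(hd) else [0,0]
  ret = um.true_divide(
```

View pics/w2.png

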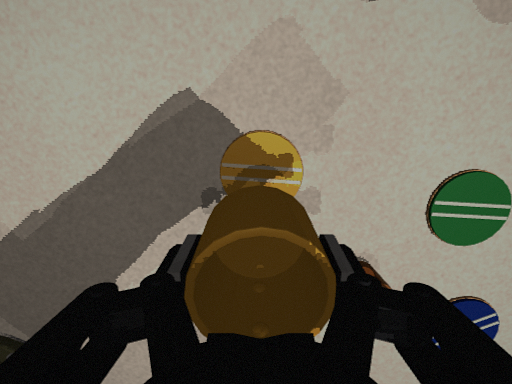

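Yellow is held over its coaster at (262,170), level, with the rim at z = 0.217 as expected. I'll lower it slowly.

```bash
python3 -m creep '{"xyz":[[-0.003,0.002,0.08],[-0.003,0.002,0.2],[-0.003,0.002,0.32],[-0.003,0.002,0.41],[-0.003,0.002,0.45]],"rot":[[0,0,0],[0,0,0],[0,0,0],[0,0,0],[0,0,0]],"fingers":[55,55,55,55,55]}' >/dev/null;  python3 -m creep '{"xyz":[[0,0,0.01],[0,0,0.02],[0,0,0.026],[0,0,0.03],[0,0,0.03]],"rot":[[0,0,0],[0,0,0],[0,0,0],[0,0,0],[0,0,0]],"fingers":[55,55,55,55,55]}'
```

```text
clock: 8.28
tcp_pos: [0.432, 0.2746, 0.0299]
tcp_rot: [[0.15, 0.989, 0.0], [0.989, -0.15, 0.0], [0.0, 0.0, -1.0]]
contact_force: [-0.9, -0.4, -1.7]
grip_width: 0.0601
grip_force: 43.6
```

```bash
python3 -m creep '{"xyz":[[0,0,0.003],[0,0,0.005],[0,0,0.007],[0,0,0.007]],"rot":[[0,0,0],[0,0,0],[0,0,0],[0,0,0]],"fingers":[55,55,55,55]}'
```

```text
clock: 8.78
tcp_pos: [0.4321, 0.2749, 0.0291]
tcp_rot: [[0.15, 0.989, 0.001], [0.989, -0.15, 0.001], [0.001, 0.001, -1.0]]
contact_force: [-4.7, -1.8, 13.9]
grip_width: 0.06
grip_force: 44.0
```

```bash
python3 -m creep '{"xyz":[[0,0,0],[0,0,0],[0,0,0],[0,0,0],[0,0,0]],"rot":[[0,0,0],[0,0,0],[0,0,0],[0,0,0],[0,0,0]],"fingers":[62,66,74,85,85]}' >/dev/null;  python3 -m creep '{"xyz":[[0,0,-0.05],[0,0,-0.15],[0,0,-0.3],[0,0,-0.45],[0,0,-0.55]],"rot":[[0,0,0],[0,0,0],[0,0,0],[0,0,0],[0,0,0]],"fingers":[85,85,85,85,85]}'; python3 pic.py top; python3 pic.py scene;  python3 go.py .45 .0 .2 -20 .448 -.287 .2 -36
```

```text
clock: 10.02
tcp_pos: [0.4327, 0.275, 0.1961]
tcp_rot: [[0.15, 0.989, 0.003], [0.989, -0.15, 0.002], [0.002, 0.003, -1.0]]
contact_force: [0.1, -0.4, 0.1]
grip_width: 0.0854
grip_force: 0.0
red coaster [ 0.5544 -0.2309] 0.1396
red mug 120 top 0.0675 [ 0.4486 -0.2855] err 0.0004 handle 53 80.6
yellow coaster [0.5082 0.2358] 0.1302
yellow mug 1279 top 0.0732 [0.4309 0.2766] err 0.0012 handle 349 -98.9
green coaster [0.6576 0.1972] 0.0443
green mug 494 top 0.1235 [ 0.4484 -0.2868] err 0.0011 handle 34 -126.8
blue coaster [0.5584 0.0006] 0.1472
blue mug 581 top 0.0653 [ 0.4381 -0.0259] err 0.0012 handle 28 62.2
red coaster [ 0.645  -0.2042] 0.045
red mug 76 top 0.0669 [ 0.449  -0.2879] err 0.0008 handle 34 76.9
yellow mug 931 top 0.0730 [0.4312 0.2746] err 0.0011 handle 243 -96.7
blue coaster [0.557  0.0064] 0.1464
t 10.12 [0.4341 0.2759 0.1974] yaw -8.7 w 0.0853 gf 0.0
[-0.901, 0.191, -0.012] [0.003, -0.004, 0.132]
[-0.901, 0.321, 0.0] [0.0, 0.0, 0.186]
```

Yellow is on its coaster (top 0.073, centre (0.431, 0.2755)). Blue is free now and close by, so it goes next.

```bash
python3 go.py .438 -.0268 .19 -28
```

```text
t 10.12 [0.4341 0.2759 0.1974] yaw -8.7 w 0.0853 gf 0.0
[-0.996, 0.164, 0.021] [0.003, -0.004, 0.225]
```

```bash
python3 -m creep '{"xyz":[[-0.996,0.164,0.02],[-0.996,0.164,0.02],[-0.996,0.164,0.02],[-0.996,0.164,0.02],[-0.996,0.164,0.02]],"rot":[[0,0,0.225],[0,0,0.225],[0,0,0.225],[0,0,0.225],[0,0,0.225]],"fingers":[85,85,85,85,85]}' >/dev/null; python3 -m creep '{"xyz":[[0,0,0],[0,0,0]],"rot":[[0,0,0],[0,0,0]],"fingers":[85,85]}' >/dev/null; python3 pic.py wrist pics/w3.png; python3 go.py .438 -.027 .017 -28
```

```text
red coaster [ 0.6433 -0.2049] 0.0454
blue coaster [ 0.5593 -0.015 ] 0.1456
blue mug 177 top 0.0580 [ 0.4818 -0.0059] err 0.0016 handle 0 0.0
blue mug 304 top 0.0653 [ 0.4368 -0.0295] err 0.0009 handle 0 0.0
blue mug 86 top 0.0652 [ 0.4373 -0.0286] err 0.0007 handle 0 0.0
t 11.05 [ 0.4354 -0.0275  0.1864] yaw -28.0 w 0.0851 gf 0.0
[0.006, 0.007, 0.565] [-0.0, -0.0, 0.001]
```

View pics/w3.png

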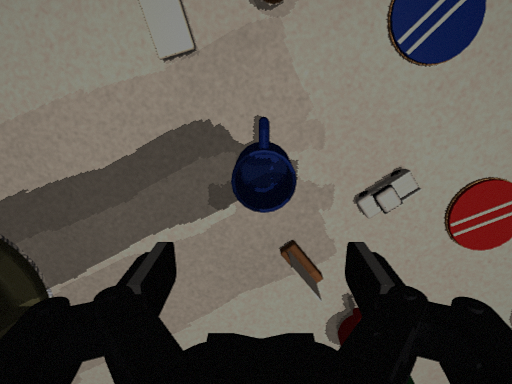

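Blue is centred at (264,178) with the handle straight up the image, and the pickup at (388,192) is clear of the fingers.

```bash
python3 -m creep '{"xyz":[[0.003,0.007,0.12],[0.003,0.007,0.25],[0.003,0.007,0.4],[0.003,0.007,0.52],[0.003,0.007,0.56]],"rot":[[0,0,0],[0,0,0],[0,0,0],[0,0,0],[0,0,0]],"fingers":[85,85,85,85,85]}' 40; python3 -m creep '{"xyz":[[0,0,0],[0,0,0]],"rot":[[0,0,0],[0,0,0]],"fingers":[85,85]}' 40
```

```text
clock: 11.68
tcp_pos: [0.436, -0.0269, 0.0168]
tcp_rot: [[0.467, 0.884, -0.004], [0.884, -0.467, 0.0], [-0.001, -0.004, -1.0]]
contact_force: [-0.1, -0.2, 0.5]
grip_width: 0.0852
grip_force: 0.0
clock: 11.92
tcp_pos: [0.4392, -0.0281, 0.0199]
tcp_rot: [[0.469, 0.883, 0.002], [0.883, -0.469, -0.0], [0.001, 0.002, -1.0]]
contact_force: [0.1, 0.3, 0.3]
grip_width: 0.0845
grip_force: 0.0
```

Settled and well centred. I'll close and lift.

```bash
python3 -m creep '{"xyz":[[0,0,0],[0,0,0],[0,0,0],[0,0,0],[0,0,0]],"rot":[[0,0,0],[0,0,0],[0,0,0],[0,0,0],[0,0,0]],"fingers":[70,62,55,55,55]}' 40;  python3 -m creep '{"xyz":[[0,0,-0.03],[0,0,-0.08],[0,0,-0.16],[0,0,-0.25],[0,0,-0.32]],"rot":[[0,0,0],[0,0,0],[0,0,0],[0,0,0],[0,0,0]],"fingers":[55,55,55,55,55]}'; python3 go.py .658 .030 .12 -28
```

```text
clock: 12.55
tcp_pos: [0.4385, -0.0285, 0.0194]
tcp_rot: [[0.469, 0.883, 0.001], [0.883, -0.469, 0.0], [0.001, 0.001, -1.0]]
contact_force: [-0.9, 0.3, 5.5]
grip_width: 0.0598
grip_force: 43.3
clock: 13.18
tcp_pos: [0.438, -0.0285, 0.1161]
tcp_rot: [[0.469, 0.883, 0.001], [0.883, -0.469, -0.0], [0.0, 0.001, -1.0]]
contact_force: [0.2, 0.0, -1.0]
grip_width: 0.06
grip_force: 43.7
t 13.18 [ 0.438  -0.0285  0.1161] yaw -28.0 w 0.0600 gf 43.7
[0.517, 0.556, -0.013] [0.0, -0.0, 0.0]
```

```bash
python3 -m creep '{"xyz":[[0.05,0.055,0],[0.16,0.17,0],[0.28,0.3,0],[0.4,0.43,0],[0.49,0.53,0]],"rot":[[0,0,0],[0,0,0],[0,0,0],[0,0,0],[0,0,0]],"fingers":[55,55,55,55,55]}' >/dev/null;  python3 -m creep '{"xyz":[[0.02,0.02,0],[0.027,0.026,0],[0.027,0.026,0],[0.027,0.026,0]],"rot":[[0,0,0],[0,0,0],[0,0,0],[0,0,0]],"fingers":[55,55,55,55]}' >/dev/null
python3 pic.py top pics/t2.png|grep blue; echo; python3 pic.py scene pics/s2.png|grep blue;  python3 go.py .658 .03 .0285 -28
```

```text
t 14.40 [0.6573 0.03   0.1149] yaw -28.0 w 0.0596 gf 44.1
[0.001, 0.002, 0.288] [-0.0, 0.0, -0.0]pic.py:14: RuntimeWarning: Mean of empty slice.
  hd=p[np.hypot(*(p[:,:2]-q).T)>.036]; d=hd[hd[:,2]>mx-.06][:,:2].mean(0)-q if len(hd) else [0,0]
  ret = um.true_divide(
```

View pics/s2.png

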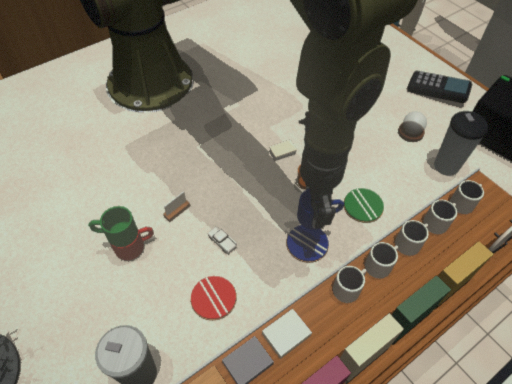

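The arm hides blue in the scene view: the coaster is at (307,243) and the mug is just above it at about (315,205). Blue coaster centre is (0.659, 0.030), so I'll lower with a 1.5 mm correction.

```bash
python3 -m creep '{"xyz":[[0.002,0.004,0.06],[0.002,0.004,0.14],[0.002,0.004,0.22],[0.002,0.004,0.27],[0.002,0.004,0.28]],"rot":[[0,0,0],[0,0,0],[0,0,0],[0,0,0],[0,0,0]],"fingers":[55,55,55,55,55]}' >/dev/null;  python3 -m creep '{"xyz":[[0,0,0],[0,0,0.005],[0,0,0.007],[0,0,0.007]],"rot":[[0,0,0],[0,0,0],[0,0,0],[0,0,0]],"fingers":[55,55,55,55]}'
```

```text
clock: 15.52
tcp_pos: [0.6596, 0.0302, 0.0288]
tcp_rot: [[0.469, 0.883, 0.001], [0.883, -0.469, 0.0], [0.0, 0.001, -1.0]]
contact_force: [0.8, -0.5, -1.0]
grip_width: 0.0601
grip_force: 44.1
```

```bash
python3 -m creep '{"xyz":[[0,0,0.003],[0,0,0.006],[0,0,0.006]],"rot":[[0,0,0],[0,0,0],[0,0,0]],"fingers":[55,55,55]}'; python3 -m creep '{"xyz":[[0,0,0],[0,0,0],[0,0,0],[0,0,0],[0,0,0]],"rot":[[0,0,0],[0,0,0],[0,0,0],[0,0,0],[0,0,0]],"fingers":[62,66,74,85,85]}' >/dev/null;  python3 -m creep '{"xyz":[[0,0,-0.05],[0,0,-0.15],[0,0,-0.3],[0,0,-0.45],[0,0,-0.55]],"rot":[[0,0,0],[0,0,0],[0,0,0],[0,0,0],[0,0,0]],"fingers":[85,85,85,85,85]}'; python3 go.py .55 -.13 .2 -32 .448 -.287 .2 -36
```

```text
clock: 15.9
tcp_pos: [0.6595, 0.0302, 0.0275]
tcp_rot: [[0.469, 0.883, 0.001], [0.883, -0.469, 0.0], [0.0, 0.0, -1.0]]
contact_force: [-2.6, 0.4, 5.3]
grip_width: 0.0599
grip_force: 44.6
clock: 17.15
tcp_pos: [0.6603, 0.0302, 0.1957]
tcp_rot: [[0.469, 0.883, 0.004], [0.883, -0.469, 0.0], [0.002, 0.003, -1.0]]
contact_force: [0.9, -0.1, -0.9]
grip_width: 0.0852
grip_force: 0.0
t 17.15 [0.6603 0.0302 0.1957] yaw -28.0 w 0.0852 gf 0.0
[-0.644, -0.074, -0.016] [0.002, -0.001, 0.047]
[-0.624, -0.011, 0.0] [0.0, 0.0, 0.047]
```

```bash
python3 -m creep '{"xyz":[[-0.64,-0.07,0],[-0.64,-0.07,0],[-0.64,-0.07,0],[-0.64,-0.07,0]],"rot":[[0,0,0.05],[0,0,0.05],[0,0,0.05],[0,0,0.05]],"fingers":[85,85,85,85]}' >/dev/null; python3 -m creep '{"xyz":[[-0.62,-0.01,0],[-0.62,-0.01,0],[-0.62,-0.01,0],[-0.62,-0.01,0],[-0.62,-0.01,0]],"rot":[[0,0,0.05],[0,0,0.05],[0,0,0.05],[0,0,0.05],[0,0,0.05]],"fingers":[85,85,85,85,85]}' >/dev/null; python3 pic.py top; python3 pic.py wrist pics/w4.png; python3 go.py .448 -.287 .075 -36
```

```text
red coaster [ 0.5557 -0.229 ] 0.1376
red mug 107 top 0.0652 [ 0.4488 -0.2848] err 0.0014 handle 52 80.7
yellow coaster [0.506  0.2391] 0.1264
yellow mug 1276 top 0.0730 [0.431  0.2765] err 0.0012 handle 339 -99.9
green coaster [0.6577 0.1973] 0.0441
green mug 97 top 0.1237 [ 0.4851 -0.2475] err 0.0049 handle 69 -120.2
blue mug 725 top 0.0730 [0.6585 0.0327] err 0.0012 handle 216 63.0
red coaster [ 0.5552 -0.2493] 0.1148
red mug 320 top 0.0580 [ 0.4277 -0.2459] err 0.0022 handle 0 0.0
green mug 203 top 0.1234 [ 0.4472 -0.2906] err 0.0008 handle 0 0.0
green mug 87 top 0.0707 [ 0.4518 -0.2851] err 0.0016 handle 0 0.0
green mug 237 top 0.1232 [ 0.4472 -0.2899] err 0.0007 handle 88 -124.8
t 18.38 [ 0.45  -0.284  0.192] yaw -36.5 w 0.0844 gf 0.0
[-0.012, 0.001, 0.39] [0.0, -0.0, -0.005]
```

View pics/w4.png

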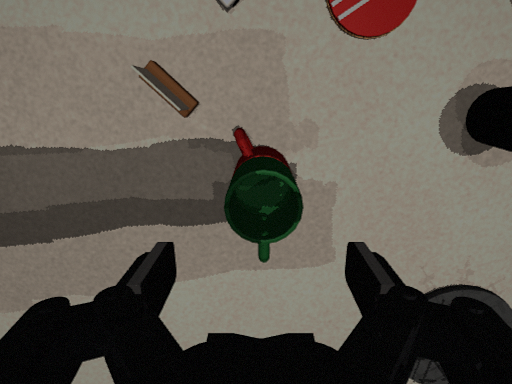

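Green is centred at (264,205) with its handle straight down, between the fingers. Blue now stands on its coaster (top 0.073).

```bash
python3 -m creep '{"xyz":[[-0.013,0.002,0.1],[-0.013,0.002,0.2],[-0.013,0.002,0.3],[-0.013,0.002,0.37],[-0.013,0.002,0.38]],"rot":[[0,0,0],[0,0,0],[0,0,0],[0,0,0],[0,0,0]],"fingers":[85,85,85,85,85]}' 40 >/dev/null; python3 -m creep '{"xyz":[[0,0,0],[0,0,0]],"rot":[[0,0,0],[0,0,0]],"fingers":[85,85]}' 40;python3 go.py .4478 -.288 .077 -36
```

```text
clock: 19.25
tcp_pos: [0.448, -0.2888, 0.0788]
tcp_rot: [[0.595, 0.803, 0.002], [0.803, -0.595, -0.001], [0.0, 0.002, -1.0]]
contact_force: [-0.5, -0.1, -0.7]
grip_width: 0.0851
grip_force: 0.0
t 19.25 [ 0.448  -0.2888  0.0788] yaw -36.5 w 0.0851 gf 0.0
[0.002, -0.002, 0.006] [0.001, -0.0, -0.006]
```

```bash
python3 -m creep '{"xyz":[[0,0,0],[0,0,0],[0,0,0],[0,0,0],[0,0,0]],"rot":[[0,0,0],[0,0,0],[0,0,0],[0,0,0],[0,0,0]],"fingers":[70,62,55,55,55]}' 40;  python3 -m creep '{"xyz":[[0,0,-0.03],[0,0,-0.08],[0,0,-0.16],[0,0,-0.25],[0,0,-0.32]],"rot":[[0,0,0],[0,0,0],[0,0,0],[0,0,0],[0,0,0]],"fingers":[55,55,55,55,55]}'; python3 go.py .57 -.045 .17 -10  .6575 .197 .17 10
```

```text
clock: 19.88
tcp_pos: [0.4477, -0.2892, 0.0785]
tcp_rot: [[0.596, 0.803, 0.002], [0.803, -0.596, -0.001], [0.0, 0.002, -1.0]]
contact_force: [1.3, -0.8, 5.5]
grip_width: 0.06
grip_force: 42.9
clock: 20.5
tcp_pos: [0.447, -0.2887, 0.1755]
tcp_rot: [[0.596, 0.803, 0.001], [0.803, -0.596, -0.0], [0.0, 0.001, -1.0]]
contact_force: [0.1, -0.3, -2.3]
grip_width: 0.06
grip_force: 43.5
t 20.50 [ 0.447  -0.2887  0.1755] yaw -36.6 w 0.0600 gf 43.5
[0.897, -0.155, 0.018] [0.0, 0.0, -0.309]
[0.845, 0.147, 0.0] [0.0, 0.0, -0.233]
```

```bash
python3 -m creep '{"xyz":[[0.05,-0.01,0],[0.17,-0.04,0],[0.33,-0.08,0],[0.49,-0.115,0],[0.65,-0.15,0]],"rot":[[0,0,0],[0,0,0],[0,0,0],[0,0,0],[0,0,0]],"fingers":[55,55,55,55,55]}' >/dev/null; python3 -m creep '{"xyz":[[0.16,-0.037,0],[0.32,-0.075,0],[0.48,-0.112,0],[0.63,-0.147,0],[0.75,-0.175,0]],"rot":[[0,0,0],[0,0,0],[0,0,0],[0,0,0],[0,0,0]],"fingers":[55,55,55,55,55]}' >/dev/null; python3 -m creep '{"xyz":[[0.12,-0.028,0],[0.21,-0.05,0],[0.27,-0.064,0],[0.31,-0.074,0],[0.318,-0.076,0]],"rot":[[0,0,0],[0,0,0],[0,0,0],[0,0,0],[0,0,0]],"fingers":[55,55,55,55,55]}' >/dev/null; python3 -m creep '{"xyz":[[0,0,0],[0,0,0]],"rot":[[0,0,0],[0,0,0]],"fingers":[55,55]}' >/dev/null;python3 pic.py top 2>/dev/null|grep gre; python3 go.py .658 .197 .0275 -36.6
```

```text
green coaster [0.6567 0.1938] 0.0422
green mug 77 top 0.2120 [0.61   0.1821] err 0.0019 handle 15 -19.3
green mug 130 top 0.1661 [0.6025 0.1651] err 0.0443 handle 126 -146.4
t 22.68 [0.6574 0.1962 0.1739] yaw -36.6 w 0.0602 gf 43.5
[0.003, -0.0, 0.488] [0.0, 0.0, -0.0]
```

```bash
python3 -m creep '{"xyz":[[0,0,0.08],[0,0,0.2],[0,0,0.32],[0,0,0.42],[0,0,0.46]],"rot":[[0,0,0],[0,0,0],[0,0,0],[0,0,0],[0,0,0]],"fingers":[55,55,55,55,55]}' >/dev/null;  python3 -m creep '{"xyz":[[0,0,0.005],[0,0,0.012],[0,0,0.016],[0,0,0.02],[0,0,0.02]],"rot":[[0,0,0],[0,0,0],[0,0,0],[0,0,0],[0,0,0]],"fingers":[55,55,55,55,55]}'
```

```text
clock: 23.92
tcp_pos: [0.6576, 0.197, 0.03]
tcp_rot: [[0.596, 0.803, 0.0], [0.803, -0.596, 0.0], [0.0, 0.0, -1.0]]
contact_force: [-0.1, 0.3, -2.3]
grip_width: 0.0599
grip_force: 43.6
```

```bash
python3 -m creep '{"xyz":[[0,0,0.003],[0,0,0.006],[0,0,0.007],[0,0,0.007]],"rot":[[0,0,0],[0,0,0],[0,0,0],[0,0,0]],"fingers":[55,55,55,55]}'; python3 -m creep '{"xyz":[[0,0,0],[0,0,0],[0,0,0],[0,0,0],[0,0,0]],"rot":[[0,0,0],[0,0,0],[0,0,0],[0,0,0],[0,0,0]],"fingers":[62,66,74,85,85]}' >/dev/null;  python3 -m creep '{"xyz":[[0,0,-0.05],[0,0,-0.15],[0,0,-0.3],[0,0,-0.45],[0,0,-0.53]],"rot":[[0,0,0],[0,0,0],[0,0,0],[0,0,0],[0,0,0]],"fingers":[85,85,85,85,85]}'; python3 go.py .448 -.288 .19 -12
```

```text
clock: 24.42
tcp_pos: [0.6576, 0.197, 0.0286]
tcp_rot: [[0.596, 0.803, 0.001], [0.803, -0.596, 0.0], [0.001, 0.0, -1.0]]
contact_force: [-1.3, -0.5, 5.6]
grip_width: 0.06
grip_force: 44.2
clock: 25.68
tcp_pos: [0.6589, 0.1974, 0.1912]
tcp_rot: [[0.596, 0.803, 0.005], [0.803, -0.596, 0.001], [0.004, 0.003, -1.0]]
contact_force: [0.6, -0.5, -1.2]
grip_width: 0.0851
grip_force: 0.0
t 25.68 [0.6589 0.1974 0.1912] yaw -36.6 w 0.0851 gf 0.0
[-1.718, 0.4, -0.002] [0.003, -0.002, -0.286]
```

```bash
python3 -m creep '{"xyz":[[-0.86,0.2,0],[-0.86,0.2,0],[-0.86,0.2,0],[-0.86,0.2,0],[-0.86,0.2,0]],"rot":[[0,0,0],[0,0,0],[0,0,0],[0,0,0],[0,0,0]],"fingers":[85,85,85,85,85]}' >/dev/null; python3 -m creep '{"xyz":[[-0.86,0.2,0],[-0.86,0.2,0],[-0.86,0.2,0],[-0.86,0.2,0],[-0.86,0.2,0]],"rot":[[0,0,-0.28],[0,0,-0.28],[0,0,-0.28],[0,0,-0.28],[0,0,-0.28]],"fingers":[85,85,85,85,85]}' >/dev/null;python3 -m creep '{"xyz":[[0,0,0],[0,0,0]],"rot":[[0,0,0],[0,0,0]],"fingers":[85,85]}' >/dev/null; python3 pic.py top; python3 pic.py wrist pics/w5.png; python3 go.py .448 -.288 .019 -12
```

```text
red coaster [ 0.5567 -0.2448] 0.1422
red mug 588 top 0.0660 [ 0.4483 -0.286 ] err 0.0011 handle 55 80.2
yellow coaster [0.4324 0.2744] 0.0455
yellow mug 1275 top 0.0732 [0.4309 0.2766] err 0.0011 handle 342 -98.3
green mug 605 top 0.0735 [0.6572 0.1988] err 0.0011 handle 175 -125.9
blue mug 730 top 0.0732 [0.6585 0.0328] err 0.0011 handle 221 63.0
red coaster [ 0.545 -0.246] 0.1514
red mug 294 top 0.0578 [ 0.4828 -0.254 ] err 0.0022 handle 0 0.0
red mug 1892 top 0.0650 [ 0.4471 -0.2897] err 0.0009 handle 2 nan
t 27.27 [ 0.4471 -0.2878  0.1868] yaw -12.4 w 0.0850 gf 0.0
[-0.0, 0.003, 0.559] [0.0, -0.0, -0.005]pic.py:14: RuntimeWarning: Mean of empty slice.
  hd=p[np.hypot(*(p[:,:2]-q).T)>.036]; d=hd[hd[:,2]>mx-.06][:,:2].mean(0)-q if len(hd) else [0,0]
  ret = um.true_divide(
```

View pics/w5.png

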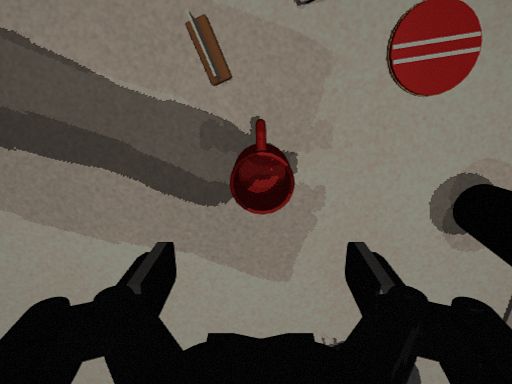

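Red is centred at (262,178) with its handle straight up. Green stands on its coaster (top 0.0735, centre (0.657, 0.199)).

```bash
python3 -m creep '{"xyz":[[0,0,0.12],[0,0,0.25],[0,0,0.4],[0,0,0.52],[0,0,0.56]],"rot":[[0,0,0],[0,0,0],[0,0,0],[0,0,0],[0,0,0]],"fingers":[85,85,85,85,85]}' 40 >/dev/null; python3 -m creep '{"xyz":[[0,0,0],[0,0,0]],"rot":[[0,0,0],[0,0,0]],"fingers":[85,85]}' 40;python3 -m creep '{"xyz":[[0,0,0],[0,0,0],[0,0,0],[0,0,0],[0,0,0]],"rot":[[0,0,0],[0,0,0],[0,0,0],[0,0,0],[0,0,0]],"fingers":[70,62,55,55,55]}' 40
```

```text
clock: 28.15
tcp_pos: [0.4477, -0.2894, 0.0201]
tcp_rot: [[0.216, 0.976, 0.002], [0.976, -0.216, -0.001], [-0.001, 0.002, -1.0]]
contact_force: [-0.3, -0.3, 0.6]
grip_width: 0.0848
grip_force: 0.0
clock: 28.78
tcp_pos: [0.4476, -0.2897, 0.0199]
tcp_rot: [[0.217, 0.976, 0.003], [0.976, -0.217, -0.001], [-0.001, 0.003, -1.0]]
contact_force: [0.8, 0.3, 6.1]
grip_width: 0.0603
grip_force: 42.7
```

```bash
python3 -m creep '{"xyz":[[0,0,-0.03],[0,0,-0.08],[0,0,-0.16],[0,0,-0.25],[0,0,-0.3]],"rot":[[0,0,0],[0,0,0],[0,0,0],[0,0,0],[0,0,0]],"fingers":[55,55,55,55,55]}'; python3 -m creep '{"xyz":[[0.03,0.045,0],[0.1,0.14,0],[0.21,0.28,0],[0.32,0.43,0],[0.39,0.53,0]],"rot":[[0,0,0],[0,0,0],[0,0,0],[0,0,0],[0,0,0]],"fingers":[55,55,55,55,55]}' >/dev/null; python3 -m creep '{"xyz":[[0.025,0.035,0],[0.036,0.048,0],[0.036,0.048,0],[0.036,0.048,0]],"rot":[[0,0,0],[0,0,0],[0,0,0],[0,0,0]],"fingers":[55,55,55,55]}' >/dev/null; python3 go.py .6445 -.2025 .0275 -12.4; python3 pic.py top 2>/dev/null|grep red;python3 pic.py scene 2>/dev/null|grep red
```

```text
clock: 29.4
tcp_pos: [0.447, -0.2894, 0.1107]
tcp_rot: [[0.217, 0.976, 0.002], [0.976, -0.217, -0.001], [-0.001, 0.002, -1.0]]
contact_force: [0.7, -0.7, -1.5]
grip_width: 0.0602
grip_force: 43.9
t 30.52 [ 0.6423 -0.2023  0.1086] yaw -12.6 w 0.0604 gf 44.1
[0.001, 0.007, 0.27] [-0.0, 0.0, -0.002]
red mug 733 top 0.1527 [ 0.6232 -0.1481] err 0.0180 handle 340 -56.3
red coaster [ 0.6455 -0.204 ] 0.0448
red mug 153 top 0.1545 [ 0.6716 -0.1546] err 0.0025 handle 2 -114.0
red mug 850 top 0.1534 [ 0.6436 -0.201 ] err 0.0009 handle 289 nan
```

```bash
python3 -m creep '{"xyz":[[-0.002,0.005,0.06],[-0.002,0.005,0.14],[-0.002,0.005,0.21],[-0.002,0.005,0.25],[-0.002,0.005,0.26]],"rot":[[0,0,0],[0,0,0],[0,0,0],[0,0,0],[0,0,0]],"fingers":[55,55,55,55,55]}' >/dev/null;  python3 -m creep '{"xyz":[[0,0,0],[0,0,0.003],[0,0,0.006],[0,0,0.006]],"rot":[[0,0,0],[0,0,0],[0,0,0],[0,0,0]],"fingers":[55,55,55,55]}'
```

```text
clock: 31.75
tcp_pos: [0.6448, -0.2027, 0.029]
tcp_rot: [[0.217, 0.976, 0.0], [0.976, -0.217, -0.0], [-0.0, 0.0, -1.0]]
contact_force: [0.9, -0.4, -2.2]
grip_width: 0.0599
grip_force: 44.1
```

```bash
python3 -m creep '{"xyz":[[0,0,0.003],[0,0,0.006],[0,0,0.006]],"rot":[[0,0,0],[0,0,0],[0,0,0]],"fingers":[55,55,55]}'; python3 -m creep '{"xyz":[[0,0,0],[0,0,0],[0,0,0],[0,0,0],[0,0,0]],"rot":[[0,0,0],[0,0,0],[0,0,0],[0,0,0],[0,0,0]],"fingers":[62,66,74,85,85]}' >/dev/null;  python3 -m creep '{"xyz":[[0,0,-0.05],[0,0,-0.15],[0,0,-0.3],[0,0,-0.45],[0,0,-0.55]],"rot":[[0,0,0],[0,0,0],[0,0,0],[0,0,0],[0,0,0]],"fingers":[85,85,85,85,85]}'; python3 -m creep '{"xyz":[[-0.2,-0.7,0],[-0.2,-0.7,0],[-0.2,-0.7,0],[-0.2,-0.7,0],[-0.2,-0.7,0]],"rot":[[0,0,0],[0,0,0],[0,0,0],[0,0,0],[0,0,0]],"fingers":[85,85,85,85,85]}'; python3 pic.py top pics/t5.png 2>/dev/null;python3 pic.py scene pics/s5.png 2>/dev/null
```

```text
clock: 32.12
tcp_pos: [0.6448, -0.2027, 0.028]
tcp_rot: [[0.217, 0.976, 0.001], [0.976, -0.217, -0.0], [-0.0, 0.001, -1.0]]
contact_force: [-1.9, 1.0, 4.7]
grip_width: 0.0599
grip_force: 44.7
clock: 33.38
tcp_pos: [0.6456, -0.203, 0.196]
tcp_rot: [[0.217, 0.976, 0.004], [0.976, -0.217, -0.001], [-0.0, 0.004, -1.0]]
contact_force: [0.5, -0.3, 0.1]
grip_width: 0.0847
grip_force: 0.0
clock: 34.0
tcp_pos: [0.4249, -0.2158, 0.1934]
tcp_rot: [[0.218, 0.976, 0.001], [0.976, -0.218, -0.001], [-0.0, 0.001, -1.0]]
contact_force: [0.9, -1.0, 0.6]
grip_width: 0.0849
grip_force: 0.0
red mug 1083 top 0.0725 [ 0.6443 -0.199 ] err 0.0012 handle 274 80.0
yellow coaster [0.4317 0.274 ] 0.0448
yellow mug 1271 top 0.0732 [0.4309 0.2765] err 0.0011 handle 337 -100.0
green mug 618 top 0.0737 [0.6571 0.1988] err 0.0011 handle 175 -125.8
blue mug 745 top 0.0736 [0.6585 0.0327] err 0.0011 handle 224 63.3
red coaster [ 0.645  -0.2041] 0.0446
red mug 971 top 0.0736 [ 0.645  -0.2017] err 0.0011 handle 308 76.8
yellow mug 954 top 0.0731 [0.4314 0.2745] err 0.0014 handle 240 -97.3
blue mug 106 top 0.0731 [0.6575 0.0315] err 0.0009 handle 0 0.0
```

View pics/t5.png

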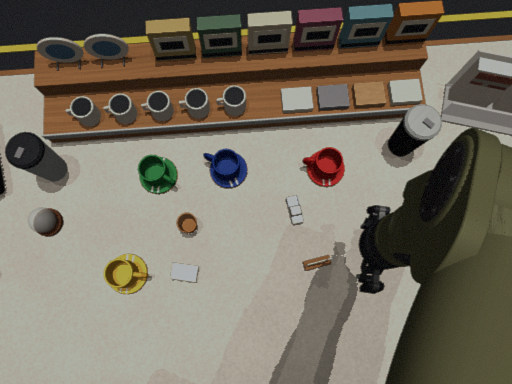

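View pics/s5.png

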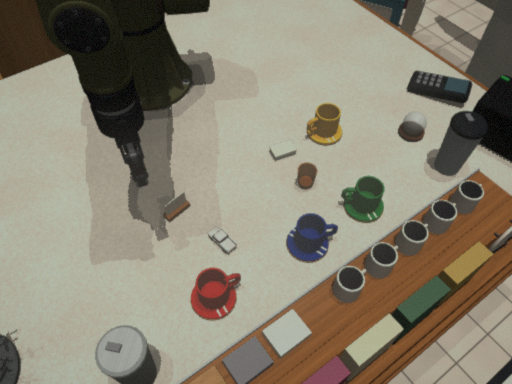

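All four mugs stand on their own coasters: yellow (124,273), green (157,172), blue (228,166) and red (326,165) in the top view. The pickup (294,210) and shot glass (187,223) haven't moved, and the arm is clear.

```bash
python3 -c "
from cell import order; print(order.close_job())"
```

```text
the job is handed in; nothing more can be done
None
```

The job is handed in: both stacks are apart, each mug stands upright within about 2–3 mm of the centre of its own colour's coaster, and the pickup and shot glass are where they were (about 34 s of the 109 s used).

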